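Change the sleeve carrier over from short to long sleeves

ROBOT

A 7-joint arm with a two-finger parallel gripper is mounted at the origin on the work surface. World frame = base frame: x ahead of the robot, y to its left, z up, the work surface at z = 0. Lengths are in m, angles in rad, forces in N, time in s.
With the tool pointing down it reaches from about 0.4 to 0.85 m from the base axis. Payload 6.9 kg.
Tool frame: the origin (TCP) lies midway between the tips of the shut fingers; the grasp point (between the pads) lies behind it (ctrl.pinch_z is the z of the grasp point in the tool frame, in m); z points along the fingers, y is the line along which they close (so a half turn about z gives the same grasp; the last joint's range is limited). The gripper opens to 85 mm and grips with 20 to 120 N. Pads are 22 mm wide; open, the fingers measure 114 mm over their backs; the gripper's body (76 mm by 85 mm) begins 54 mm behind the grasp point. The pads swing forward as they close: fully open they stand 13 mm farther back than shut.
Start: joints at [-1.018, 0.507, -0.238, 1.5, 0.126, 1.149, -0.155], TCP at [0.271, 0.563, 0.231] pointing down, gripper open.
Joint ranges: [-3.08, 3.08], [-0.24, 2.05], [-1.43, 1.35], [0, 2.5], [-1.52, 4.66], [0.17, 1.96], [-2.89, 2.89]. Speed limits (rad/s): [2.39, 2.39, 3.14, 3.14, 3.14, 3.14, 3.14].

INTERFACE

Orientations are given as a unit quaternion [w, x, y, z].
In Python, from station import ctrl, get_state, vision, ticket, models gives the robot as it stands. Calls block until the motion is done:
- ctrl.movep(position, orientation): joint-space move of the TCP to a pose.
- ctrl.movel(position, frame=None, max_speed=0.15): straight line of the TCP; frame=None keeps the orientation; max_speed is the mean speed in m/s.
- ctrl.set_joints(angles): joint-space move.
- ctrl.ungrasp() and ctrl.close_gripper(force=None): open the fingers fully, or close them until they stop; force is the grip in N (None keeps the last).
- ctrl.pause(seconds).
- ctrl.ik(position, orientation): joint angles nearest the present ones, or None.
- get_state(): the state.
- vision.grab_frame(name): name is "side" or "top"; returns (picture, depth): 400x640x3 uint8, blue, green, red; 400x640 float32, m along the optical axis (not along the pixel's ray), 0 where there is no reading.
- vision.camera_info(name): a dict with "mtx" (3x3 intrinsics, pixels), "R" (3x3) and "t" (3): a world point X has camera coordinates R X + t. Camera axes: x right, y down, z forward; pixel columns grow to the right and rows downward; lengths in m; the calibration is good to about 2 mm. A picture is of the moment at which its call begins. camera_info takes no time and is no camera call.
A pose or a line that the arm cannot do raises ctrl.Unreachable and nothing moves.
- ticket.close_job(): hands the job in; it is judged then, once.
Trained networks look in the newest picture that a camera, given by its name, has taken for a name from the list of things; names that differ only in an ending like _2 or _b are one class to them, and where a whole thing is asked for, a point or a joint stands for the part that bears it (a point fixed in the world has none). Each returns a list of dicts, best first, with "p" (0 to 1); they miss things now and then, are a little off and sometimes report something else, mostly with a low value. They report only what shows in the picture. A call takes as long as a camera call. They do not tell look-alikes from the thing itself.
- models.recognise(camera, target): "point" ([column, row] in pixels, amid what is visible of it).
- models.masks_of(camera, target): "mask" (400x640 bool, what is visible of it) and "point" ([column, row] in pixels, amid what is visible of it).
The state is a dict: "time": time; "qpos": joint angles; "qd": joint speeds; "tau": joint torques, N m; "tcp_pos": TCP position; "eef_rot": TCP orientation; "contact_force": force on the tool from outside, world axes, zero at the start; "wrist_torque": the same for the moment, N m; "width": finger opening in m; "gripper_force": force on a finger pad.
Only numpy, scipy, OpenCV 4.12 (cv2) and the standard library are available. Lean on these libraries where they do the work, as an engineer would, in place of code of your own. Each camera call takes 0.05 s, during which the arm holds its last target. There are 200 camera calls.

TASK

Change the welding machine's sleeve carrier over to the long sleeves: slide its keeper fully open, take every short sleeve out of its slot and put it in the blue tub, then slide each long sleeve standing on the bench into a free slot, upright and fully home with its flange under the slotted plate. Leave the long sleeve that is already in the carrier where it is, and when all are in, slide the keeper fully shut. Do not disturb the spray can, the spanner or the bracket.

Things in the scene. Friction and masses are not known exactly. Their poses are not given: they have to be found in the camera images.
- carrier: Sleeve carrier fixed to the bench: a 6 mm base plate (x -75 to 47 mm, 400 mm along y) and over it a dark steel plate, underside 24 mm, top 30 mm above the bench, with four slots 80 mm apart along y, open at -x: 18 mm is free under it for flanges. x points into the slots, z up; origin on the bench below the middle of the row of home positions. Sleeves go in and out only sideways, along x.
- keeper (a joint): Steel bar on the slotted plate, behind the sleeves (40 mm above the bench), with L-shaped hooks reaching round in front of the barrels. Slides along the carrier's -y: 0 m = fully shut (a hook 5 mm in front of each barrel that is home), 0.030 m = fully open at its stop, slots free; it blocks them below about 0.025. Stays where it is left; about 3 N to slide.
- keeper_grip (a point): On the keeper's upright black round handle post at the -y end of the carrier: 22 mm diameter, its top 92 mm above the bench. The point is on the post's axis, 20 mm below its top. The post moves with the keeper.
- slot1 (a point): Home position in slot 1 (slot 1 at the carrier's -y end, slot 4 at +y): centre of a sleeve's underside when its barrel touches the slot's flat closed end (15 mm further in); on the base plate's top, 6 mm above the bench. Axes as the carrier's. The slot is 36 mm wide; its V-shaped lead-in starts 66 mm before this point, its straight sides 44 mm before it.
- slot2 (a point): Home position in slot 2 (slot 1 at the carrier's -y end, slot 4 at +y): centre of a sleeve's underside when its barrel touches the slot's flat closed end (15 mm further in); on the base plate's top, 6 mm above the bench. Axes as the carrier's. The slot is 36 mm wide; its V-shaped lead-in starts 66 mm before this point, its straight sides 44 mm before it.
- slot3 (a point): Home position in slot 3 (slot 1 at the carrier's -y end, slot 4 at +y): centre of a sleeve's underside when its barrel touches the slot's flat closed end (15 mm further in); on the base plate's top, 6 mm above the bench. Axes as the carrier's. The slot is 36 mm wide; its V-shaped lead-in starts 66 mm before this point, its straight sides 44 mm before it.
- slot4 (a point): Home position in slot 4 (slot 1 at the carrier's -y end, slot 4 at +y): centre of a sleeve's underside when its barrel touches the slot's flat closed end (15 mm further in); on the base plate's top, 6 mm above the bench. Axes as the carrier's. The slot is 36 mm wide; its V-shaped lead-in starts 66 mm before this point, its straight sides 44 mm before it.
- long1: Flanged sleeve of plain aluminium, handled standing upright: barrel 30 mm diameter, flange disc 60 mm diameter and 12 mm thick at its foot, 100 mm tall overall, about 150 g. Origin at the centre of its underside, z along the barrel. New sleeve, starts standing on the bench to the right of the carrier. May be absent.
- long2: Flanged sleeve of plain aluminium, handled standing upright: barrel 30 mm diameter, flange disc 60 mm diameter and 12 mm thick at its foot, 100 mm tall overall, about 150 g. Origin at the centre of its underside, z along the barrel. New sleeve, starts standing on the bench to the right of the carrier. May be absent.
- long3: Flanged sleeve of plain aluminium, handled standing upright: barrel 30 mm diameter, flange disc 60 mm diameter and 12 mm thick at its foot, 100 mm tall overall, about 150 g. Origin at the centre of its underside, z along the barrel. New sleeve, starts standing on the bench to the right of the carrier. May be absent.
- long_in: Flanged sleeve of plain aluminium, handled standing upright: barrel 30 mm diameter, flange disc 60 mm diameter and 12 mm thick at its foot, 100 mm tall overall, about 150 g. Origin at the centre of its underside, z along the barrel. Starts already fully home in one of the carrier's slots and stays there.
- short1: Flanged sleeve exactly like the long ones (barrel 30 mm, flange 60 mm by 12 mm at its foot) but only 80 mm tall, about 135 g; starts standing fully home in one of the carrier's slots. Origin at the centre of its underside, z along the barrel. May be absent.
- short2: Flanged sleeve exactly like the long ones (barrel 30 mm, flange 60 mm by 12 mm at its foot) but only 80 mm tall, about 135 g; starts standing fully home in one of the carrier's slots. Origin at the centre of its underside, z along the barrel. May be absent.
- short3: Flanged sleeve exactly like the long ones (barrel 30 mm, flange 60 mm by 12 mm at its foot) but only 80 mm tall, about 135 g; starts standing fully home in one of the carrier's slots. Origin at the centre of its underside, z along the barrel. May be absent.
- tub: Loose open-topped blue plastic tub on the bench, outside 150 mm (x) by 190 mm (y), 45 mm high, walls and floor 4 mm (the inside floor 4 to 5 mm above the bench); 0.5 kg. Origin at the centre of its underside.
- spray: Bystander: white spray can, 52 mm diameter, 160 mm tall, standing to the left of the carrier. Origin at the centre of its underside.
- spanner: Bystander: steel spanner 180 mm long lying on the bench at the far left. Origin at its middle, underneath.
- casting: Bystander: die-cast aluminium bracket 90 x 50 x 42 mm lying beyond the carrier. Origin at the centre of its underside.
Things that resemble listed ones, but are neither listed nor needed, are in the scene too. What is shaped like the long2 but yellow is not meant.

How it is judged:
By the outcome, as a careful person would: the job done as asked, in the order asked, and still so for the second after the job is handed in, with the robot touching nothing.
Of short1, short2, short3 only 2 to 3 are there at a start; the rules pass over those that are not, and their reading is None.
Of long1, long2, long3 only 2 to 3 are there at a start; the rules pass over those that are not, and their reading is None.
At some moment in a run one of long1, long2, long3, tub may be knocked a few centimetres aside while the robot is not near it.
It also fails if it takes over 210 s, if anything falls off the work surface, if the arm or the gripper's body presses on something with over 40 N, if the wrist force passes 120 N, or if a joint passes its speed limit or range.

## Working session

There is one attempt and no reset: what is moved stays moved. The work goes in short steps, each a Python script; the robot and the scene stay as the last script left them, time stands still between calls to the robot, and variables do not carry over. Pictures are saved under pics/ and viewed, at most 14 in all, crops included, and the job is handed in when it is done.

```bash
ls; mkdir -p pics
cat > h.py <<'E'
import numpy as np, cv2
from station import ctrl, get_state, vision, ticket, models
def cam(n):
    c=vision.camera_info(n); return np.array(c["mtx"]),np.array(c["R"]),np.array(c["t"])
def ray(n,uv,z):
    "world point where pixel ray meets height z"
    K,R,t=cam(n); d=R.T@np.linalg.solve(K,[uv[0],uv[1],1.]); o=-R.T@t
    return o+d*(z-o[2])/d[2]
def cloud(n,depth):
    K,R,t=cam(n); v,u=np.mgrid[:400,:640]
    P=np.stack([(u-K[0,2])/K[0,0]*depth,(v-K[1,2])/K[1,1]*depth,depth],-1)
    return (P-t)@R
E
python3 - <<'E'
from h import *
for n in("top","side"):
    im,d=vision.grab_frame(n); cv2.imwrite(f"pics/{n}0.png",im); np.save(n+"0.npy",d)
    K,R,t=cam(n); print(n,K.tolist(),(-R.T@t).round(3),R.round(2).tolist())
    for k in("long1","short1","tub","keeper","spray","casting","spanner","carrier","keeper_grip"):
        for r in models.masks_of(n,k):
            P=cloud(n,d)[r["mask"]&(d>0)]
            print(n,k,round(r["p"],2),np.round(r["point"]),np.percentile(P,[3,50,97],axis=0).round(3).tolist() if len(P) else None)
print(ctrl.pinch_z,get_state())
E
```

```text
pics
top [[362.0785754497847, 0.0, 316.0768345008053], [0.0, 362.0785754497847, 200.18214464725003], [0.0, 0.0, 1.0]] [ 0.368 -0.017  1.15 ] [[-0.01, -1.0, -0.0], [-0.99, 0.01, -0.16], [0.16, 0.0, -0.99]]
top long1 0.87 [342. 259.] [[0.351, -0.123, 0.008], [0.374, -0.094, 0.014], [0.4, -0.075, 0.102]]
top long1 0.86 [417. 273.] [[0.303, -0.344, 0.007], [0.33, -0.316, 0.015], [0.354, -0.299, 0.102]]
top long1 0.8 [388. 271.] [[0.307, -0.254, -0.001], [0.336, -0.227, 0.013], [0.362, -0.207, 0.102]]
top long1 0.6 [459. 278.] [[0.278, -0.454, 0.009], [0.304, -0.431, 0.025], [0.326, -0.414, 0.102]]
top long1 0.57 [399. 235.] [[0.404, -0.289, 0.008], [0.428, -0.263, 0.015], [0.454, -0.246, 0.103]]
top long1 0.54 [433. 241.] [[0.403, -0.399, 0.006], [0.428, -0.372, 0.015], [0.456, -0.355, 0.102]]
top short1 0.64 [288. 190.] [[0.565, 0.046, 0.016], [0.581, 0.06, 0.079], [0.599, 0.077, 0.089]]
top short1 0.5 [319. 188.] [[0.567, -0.034, 0.015], [0.585, -0.018, 0.072], [0.602, -0.002, 0.089]]
top short1 0.5 [238. 190.] [[0.556, 0.205, 0.015], [0.572, 0.217, 0.073], [0.591, 0.236, 0.088]]
top s
[... 3471 characters left out ...]
 1.0, 'qpos': array([-1.01750887,  0.50748954, -0.23759115,  1.50019679,  0.12570909,
        1.14890209, -0.15478277]), 'qd': array([-0.00028905, -0.00078688, -0.00114895,  0.00123439,  0.00016772,
       -0.00110603, -0.00082206]), 'tau': array([-8.94807617e-04, -6.20377207e+01, -2.18557589e+00, -2.49963784e+01,
        1.38116206e-02,  2.45449257e-03,  8.18772037e-06]), 'tcp_pos': array([0.27063355, 0.56335673, 0.23128227]), 'eef_rot': array([-1.76167616e-08,  2.22033146e-01,  9.75039118e-01, -8.74280632e-06]), 'contact_force': array([ 0.78669163, -0.47628149, -0.14030087]), 'wrist_torque': array([-0.00702098, -0.01591283, -0.02653613]), 'gripper_force': 0.0, 'width': 0.08567175044922785}
```

Run:
```python
import cv2
a=cv2.imread("pics/top0.png"); cv2.imwrite("pics/t1.png",cv2.resize(a[105:305,170:490],None,fx=2.5,fy=2.5,interpolation=2))
a=cv2.imread("pics/side0.png"); cv2.imwrite("pics/s1.png",cv2.resize(a[130:380,190:490],None,fx=2.4,fy=2.4,interpolation=2))
```

```text
(no output)
```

View pics/t1.png

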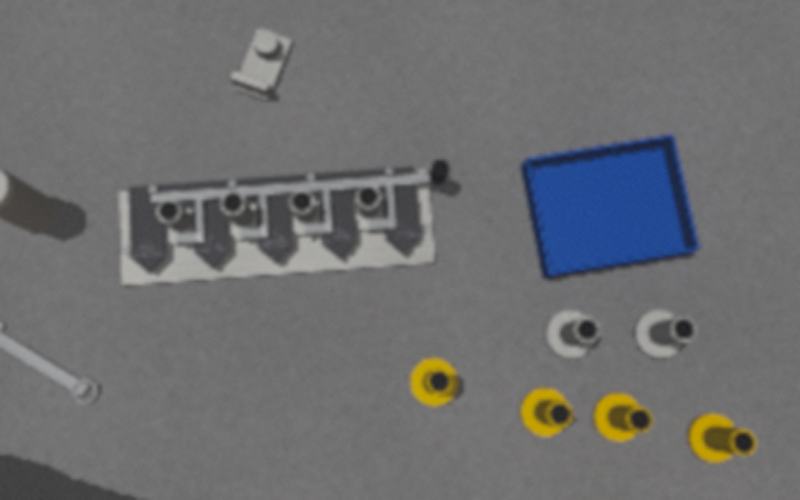

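View pics/s1.png

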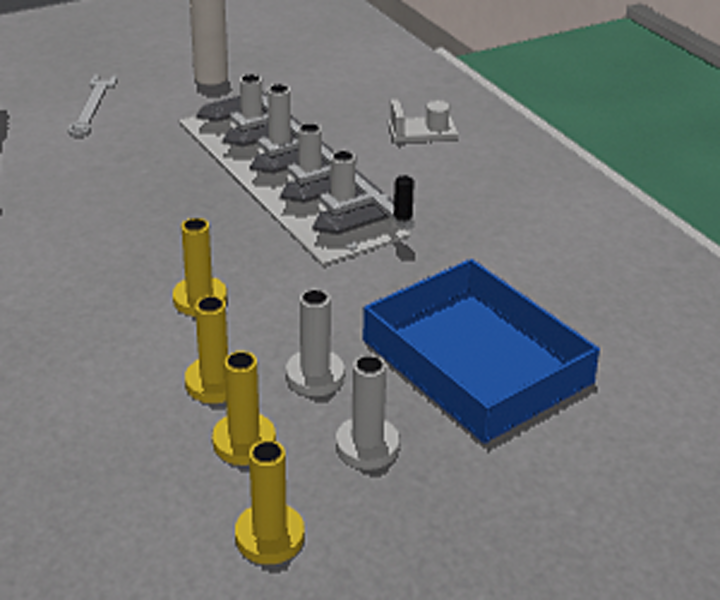

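Top view: two plain aluminium long sleeves at (399,235) and (433,241). The four yellow look-alikes at (342,259), (388,271), (417,273) and (459,278) have the shape but not the aluminium finish, so they aren't meant. The enlarged crops confirm this. The carrier holds shorts in three slots (columns 319, 288, 238). The long one sits at about column 263 (taller in the side view), the keeper post at about (345,173), and the tub at (416,185).

Next I'll measure these precisely.

```bash
cat >> h.py <<'E'
def tops(C,xy,zt,r=0.03,tol=0.005):
    "centre of the thing whose top is at zt near xy: circle enclosing the top points"
    m=(np.abs(C[...,2]-zt)<tol)&(np.hypot(C[...,0]-xy[0],C[...,1]-xy[1])<r)
    P=C[m][:,:2].astype(np.float32)
    if len(P)<5: return None
    c,rad=cv2.minEnclosingCircle(P); return np.r_[c,rad,P.mean(0),len(P)]
E
python3 - <<'E'
from h import *
C={n:cloud(n,np.load(n+"0.npy")) for n in("top","side")}
G={"s1":((.588,-.02),.086),"s2":((.584,.06),.086),"s3":((.58,.14),.106),"s4":((.576,.22),.086),"post":((.61,-.115),.092),"A":((.43,-.27),.1),"B":((.43,-.38),.1)}
for k,(xy,z) in G.items():
    for n in C:
        r=tops(C[n],xy,z); print(k,n,None if r is None else r.round(4))
P=np.vstack([c.reshape(-1,3) for c in C.values()])
for n in C:
    c=C[n].reshape(-1,3); q=c[(abs(c[:,2]-.045)<.006)&(c[:,0]>.49)&(c[:,0]<.7)&(c[:,1]<-.2)&(c[:,1]>-.46)]
    print("tub",n,cv2.minAreaRect(q[:,:2].astype(np.float32)))
    q=c[(abs(c[:,2]-.045)<.012)&(c[:,0]>.53)&(c[:,0]<.66)&(c[:,1]>-.1)&(c[:,1]<.3)]
    print(np.histogram(q[:,2],bins=12))
# carrier base/plate outline
c=C["top"].reshape(-1,3); q=c[(c[:,2]>.003)&(c[:,2]<.034)&(c[:,0]>.49)&(c[:,0]<.65)&(c[:,1]>-.14)&(c[:,1]<.32)]
print("carrier",cv2.minAreaRect(q[:,:2].astype(np.float32)))
E
```

```text
s1 top [ 5.934e-01 -1.870e-02  1.480e-02  5.932e-01 -1.900e-02  7.700e+01]
s1 side [ 5.953e-01 -1.990e-02  1.780e-02  5.943e-01 -2.160e-02  5.500e+01]
s2 top [5.882e-01 6.040e-02 1.460e-02 5.881e-01 6.050e-02 7.600e+01]
s2 side [5.907e-01 6.170e-02 1.750e-02 5.894e-01 5.920e-02 4.500e+01]
s3 top [5.826e-01 1.400e-01 1.470e-02 5.829e-01 1.397e-01 7.600e+01]
s3 side [5.865e-01 1.400e-01 1.730e-02 5.855e-01 1.376e-01 4.300e+01]
s4 top [5.785e-01 2.206e-01 1.510e-02 5.780e-01 2.200e-01 7.800e+01]
s4 side [5.781e-01 2.184e-01 1.740e-02 5.795e-01 2.169e-01 4.100e+01]
post top [ 6.273e-01 -1.070e-01  1.070e-02  6.265e-01 -1.064e-01  4.000e+01]
post side [ 6.279e-01 -1.069e-01  1.220e-02  6.270e-01 -1.088e-01  2.900e+01]
A top [ 4.305e-01 -2.697e-01  1.450e-02  4.309e-01 -2.695e-01  8.500e+01]
A side [ 4.312e-01 -2.716e-01  1.670e-02  4.320e-01 -2.721e-01  9.000e+01]
B top [ 4.298e-01 -3.806e-01  1.500e-02  4.304e-01 -3.810e-01  8.500e+01]
B side [ 4.324e-01 -3.831e-01  1.650e-02  4.314e-01 -3.832e-01  1.140e+02]
tub top ((0.5899848341941833, -0.3228762149810791), (0.15024779736995697, 0.1915293186903), 8.556900978088379)
(array([109, 116, 198, 260, 140,  36,   5,   9,   5,   6,   6,   6]), array([0.03300459, 0.03499013, 0.03697567, 0.03896121, 0.04094675,
       0.04293229, 0.04491783, 0.04690337, 0.04888891, 0.05087445,
       0.05285998, 0.05484552, 0.05683106]))
tub side ((0.5928572416305542, -0.3224114179611206), (0.15515382587909698, 0.19317889213562012), 9.068695068359375)
(array([ 82, 101, 149, 133,  63,  25,  16,  26,  17,  18,  25,  24]), array([0.03301327, 0.0350037 , 0.03699414, 0.03898457, 0.04097501,
       0.04296544, 0.04495587, 0.04694631, 0.04893674, 0.05092717,
       0.05291761, 0.05490804, 0.05689848]))
carrier ((0.5705093145370483, 0.09012234210968018), (0.15884029865264893, 0.459553599357605), 0.10087403655052185)
```

```bash
cat >> h.py <<'E'
PSI=np.deg2rad(3.65)
def q(psi=PSI): f=psi/2+np.pi/2; return np.array([0,np.cos(f),np.sin(f),0])
EX=np.array([np.cos(PSI),np.sin(PSI),0]); EY=np.array([-np.sin(PSI),np.cos(PSI),0])
S=[np.array(s) for s in((.594,-.0195,0),(.589,.0605,0),(.5845,.1395,0),(.5787,.219,0))]
O=np.mean(S,axis=0); S=[O+EY*k*.08 for k in(-1.5,-.5,.5,1.5)]   # fitted home positions
def st():
    s=get_state(); return f"t={s['time']:.1f} p={np.round(s['tcp_pos'],4)} F={np.round(s['contact_force'],1)} w={s['width']*1e3:.1f} g={s['gripper_force']:.0f}"
def lin(p,v=.2): ctrl.movel(list(map(float,p)),max_speed=v)
def push(d,dist,fmax,step=.002,v=.04):
    "step along unit d until the opposing force rises by fmax; returns distance commanded"
    p0=np.array(get_state()["tcp_pos"]); f0=np.array(get_state()["contact_force"]); k=0
    while k<dist:
        k+=step; lin(p0+d*k,v)
        f=-(np.array(get_state()["contact_force"])-f0)@d
        if f>fmax: break
    return k,f
E
python3 - <<'E'
from h import *
print([s.round(4) for s in S])
P=np.array([.6275,-.107,0])
ctrl.movep([P[0],P[1],.2],q()); print(st(), get_state()["qpos"].round(2))
lin(P+[0,0,.055]); print(st())
ctrl.close_gripper(30); print(st())
p0=np.array(get_state()["tcp_pos"])
lin(p0-EY*.026,.06); print(st())
print(push(-EY,.010,12)); print(st(), ((np.array(get_state()["tcp_pos"])-p0)@EY))
ctrl.ungrasp(); print(st())
lin(np.array(get_state()["tcp_pos"])*[1,1,0]+[0,0,.17],.25); print(st())
E
```

```text
[array([ 0.5942, -0.0199,  0.    ]), array([0.5891, 0.06  , 0.    ]), array([0.584 , 0.1398, 0.    ]), array([0.5789, 0.2196, 0.    ])]
t=3.7 p=[ 0.6277 -0.1057  0.2   ] F=[-0.3 -0.9  0.1] w=85.3 g=0 [ 0.18  0.54 -0.08  1.52  0.05  1.08  1.72]
t=4.6 p=[ 0.6283 -0.1069  0.056 ] F=[-0.9 -0.5  1.7] w=85.4 g=0
t=5.2 p=[ 0.6277 -0.1067  0.0555] F=[-1.8  1.8  5. ] w=20.8 g=30
t=5.7 p=[ 0.6292 -0.13    0.0555] F=[-2.4  7.9  5.6] w=21.4 g=31
(0.008, np.float64(12.013822578911917))
t=6.7 p=[ 0.6292 -0.13    0.0554] F=[-4.7 19.8  8.9] w=21.3 g=32 -0.023321526427629784
t=7.4 p=[ 0.6297 -0.1382  0.0555] F=[-0.8  0.4 -0.9] w=85.1 g=0
t=8.0 p=[ 0.6296 -0.1382  0.1705] F=[-0.4 -0.6  0.4] w=84.9 g=0
```

Run:
```python
from h import *
for n in("top","side"):
    im,d=vision.grab_frame(n); C=cloud(n,d); r=tops(C,(.629,-.135),.092,r=.04); print(n,None if r is None else r.round(4))
    cv2.imwrite(f"pics/{n}1.png",im)
im=cv2.imread("pics/side1.png");cv2.imwrite("pics/s2.png",cv2.resize(im[140:250,240:400],None,fx=5,fy=5,interpolation=2))
```

```text
top [ 6.281e-01 -1.314e-01  1.050e-02  6.282e-01 -1.291e-01  2.500e+01]
side [ 6.298e-01 -1.332e-01  1.100e-02  6.292e-01 -1.342e-01  3.400e+01]
```

View pics/s2.png

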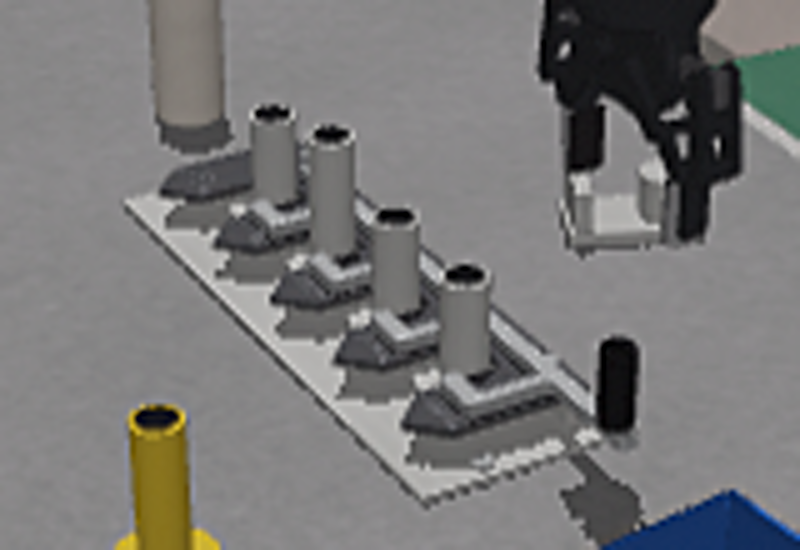

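Run:
```python
from h import *
im=cv2.imread("pics/top1.png");a=cv2.imread("pics/top0.png")
f=lambda i:cv2.resize(i[160:225,215:355],None,fx=5.5,fy=4.5,interpolation=2)
cv2.imwrite("pics/t2.png",np.vstack([f(a),f(im)]))
```

```text
(no output)
```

View pics/t2.png

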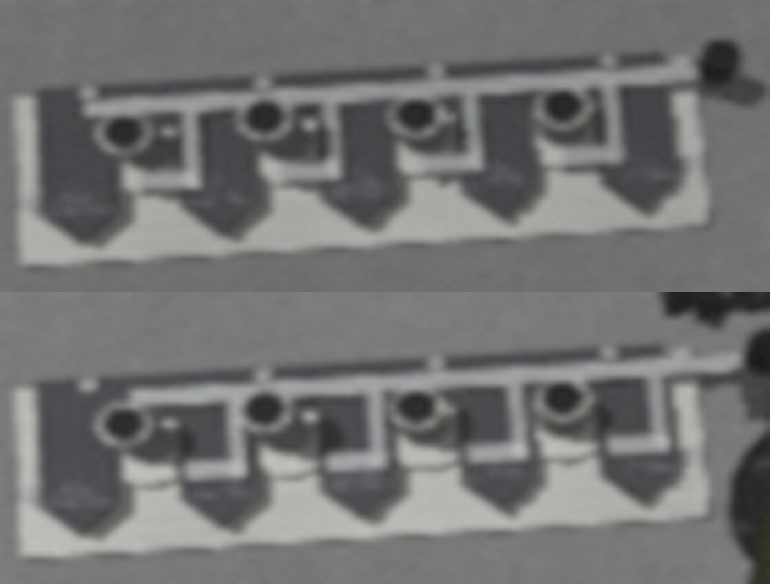

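Hook tips now sit about 19 mm from the slot centres, roughly 35 px in the crop. That suggests fully open, with the keeper having started partly ajar. I'll push harder once to make sure it is at the stop.

Run:
```python
from h import *
P=np.array([.629,-.1310,0])
lin(P+[0,0,.055]); ctrl.close_gripper(60); print(st())
p0=np.array(get_state()["tcp_pos"])
print(push(-EY,.024,26,step=.004,v=.06)); print(st(), ((np.array(get_state()["tcp_pos"])-p0)@EY))
lin(p0,.1);print(st())
ctrl.ungrasp(); print(st())
lin(P+[0,0,.17],.25)
```

```text
t=9.4 p=[ 0.6292 -0.1299  0.0558] F=[-1.5  1.3  5.7] w=20.6 g=58
(0.016, np.float64(33.04413723573935))
t=10.4 p=[ 0.6291 -0.13    0.0557] F=[-7.9 34.   9.7] w=20.4 g=63 -0.00011988939094872092
t=10.7 p=[ 0.6291 -0.1295  0.0559] F=[-1.1  2.6  0.6] w=20.5 g=59
t=11.4 p=[ 0.6292 -0.13    0.0558] F=[-0.  -1.2  0.2] w=85.1 g=0
```

```bash
cat >> h.py <<'E'
def tub():
    "tub centre and yaw from the newest top depth"
    c=cloud("top",vision.grab_frame("top")[1]).reshape(-1,3)
    m=(abs(c[:,2]-.045)<.006)&(c[:,0]>.44)&(c[:,0]<.75)&(c[:,1]<-.17)&(c[:,1]>-.5)
    # rim only: drop what belongs to standing sleeves (higher or outside) by taking the blue tub's mask
    r=models.masks_of("top","tub"); r=[x for x in r if x["mask"].sum()>1200]
    if r: m&=cv2.dilate(r[0]["mask"].astype(np.uint8),np.ones((5,5))).astype(bool).ravel()
    (cx,cy),(w,h),a=cv2.minAreaRect(c[m][:,:2].astype(np.float32))
    if w>h: a-=90; w,h=h,w
    a=(a+90)%180-90
    print("tub",round(cx,4),round(cy,4),round(w,3),round(h,3),round(a,1)); return np.array([cx+.001,cy,0]),np.deg2rad(a),(w,h)
ZG=.053
def remove(k,T,a,off,lookat=None):
    s=S[k]
    ctrl.movep([s[0],s[1],.17],q()); lin(s+[0,0,ZG]); print("at",st())
    ctrl.close_gripper(45); print("grip",st())
    p=np.array(get_state()["tcp_pos"]); p=np.r_[p[:2],ZG+.002]
    lin(p,.05); lin(p-EX*.108,.12); print("out",st())
    lin(p-EX*.108+[0,0,.125],.3)
    R=np.array([[np.cos(a),-np.sin(a)],[np.sin(a),np.cos(a)]]); g=T[:2]+R@off
    ctrl.movep([g[0],g[1],.18],q(a)); lin([g[0],g[1],.065],.2); lin([g[0],g[1],.054],.05); print("down",st())
    ctrl.ungrasp(); lin([g[0],g[1],.18],.3); print("end",st())
E
python3 - <<'E'
from h import *
ctrl.movep([S[1][0],S[1][1],.18],q())
T,a,wh=tub()
if abs(wh[0]-.15)<.012 and abs(wh[1]-.19)<.012: remove(0,T,a,np.array([.036,0.]))
E
```

```text
tub 0.5903 -0.3225 0.15 0.192 9.1
at t=14.0 p=[ 0.5949 -0.0193  0.0537] F=[-1.  -0.2  0.3] w=85.5 g=0
grip t=14.6 p=[ 0.5946 -0.0198  0.0536] F=[-0.8  0.6  7.2] w=29.1 g=44
out t=15.9 p=[ 0.4878 -0.0265  0.0551] F=[ 0.4  1.  -1.6] w=29.0 g=44
down t=18.8 p=[ 0.6267 -0.3168  0.054 ] F=[-0.5 -0.6 -1.2] w=29.0 g=45
end t=19.9 p=[ 0.627  -0.3169  0.1812] F=[-0.6  0.3 -0.3] w=85.2 g=0
```

Run:
```python
from h import *
for k,off in((1,(-.036,-.055)),(3,(-.036,.055))):
    ctrl.movep([S[k][0],S[k][1],.18],q())
    T,a,wh=tub()
    if abs(wh[0]-.15)>.015 or abs(wh[1]-.19)>.015: print("bad tub"); break
    remove(k,T,a,np.array(off))
ctrl.movep([S[2][0]-.1,S[2][1],.25],q())
for n in("top","side"):
    im,d=vision.grab_frame(n); C=cloud(n,d); cv2.imwrite(f"pics/{n}3.png",im)
    for xy in((.431,-.27),(.431,-.381)):
        r=tops(C,xy,.1,r=.045); print(n,None if r is None else r.round(4))
a,b=cv2.imread("pics/top3.png"),cv2.imread("pics/side3.png")
cv2.imwrite("pics/c3.png",np.vstack([cv2.resize(a[150:300,220:480],(780,300)),cv2.resize(b[140:360,210:470],(780,300))]))
```

```text
tub 0.5902 -0.3224 0.151 0.192 8.9
at t=22.4 p=[0.5899 0.06   0.0539] F=[-0.   0.2 -0.2] w=85.2 g=0
grip t=23.0 p=[0.5894 0.0601 0.0537] F=[-1.2  0.9  6.6] w=28.9 g=44
out t=24.3 p=[0.4826 0.0533 0.0551] F=[ 1.3  0.8 -1. ] w=28.8 g=44
down t=27.5 p=[ 0.5641 -0.3823  0.054 ] F=[-0.8  0.5 -1.3] w=28.4 g=44
end t=28.7 p=[ 0.5644 -0.3824  0.1811] F=[ 0.2 -0.4 -0.1] w=85.3 g=0
tub 0.5901 -0.323 0.151 0.191 8.8
at t=31.9 p=[0.5792 0.2198 0.0532] F=[-0.6 -0.3  0.7] w=85.4 g=0
grip t=32.5 p=[0.579  0.2198 0.0532] F=[-0.4  0.2  2.2] w=28.7 g=44
out t=33.8 p=[0.4722 0.213  0.0551] F=[ 0.3 -0.1 -0.9] w=28.9 g=44
down t=37.2 p=[ 0.547  -0.2741  0.0541] F=[ 0.4 -0.2 -1.2] w=28.7 g=45
end t=38.4 p=[ 0.5472 -0.2742  0.1808] F=[-0.3  1.1 -0.3] w=85.4 g=0
top None
top [ 4.295e-01 -3.816e-01  1.520e-02  4.299e-01 -3.807e-01  8.700e+01]
side None
side [ 4.328e-01 -3.821e-01  1.600e-02  4.314e-01 -3.829e-01  1.150e+02]
```

View pics/c3.png

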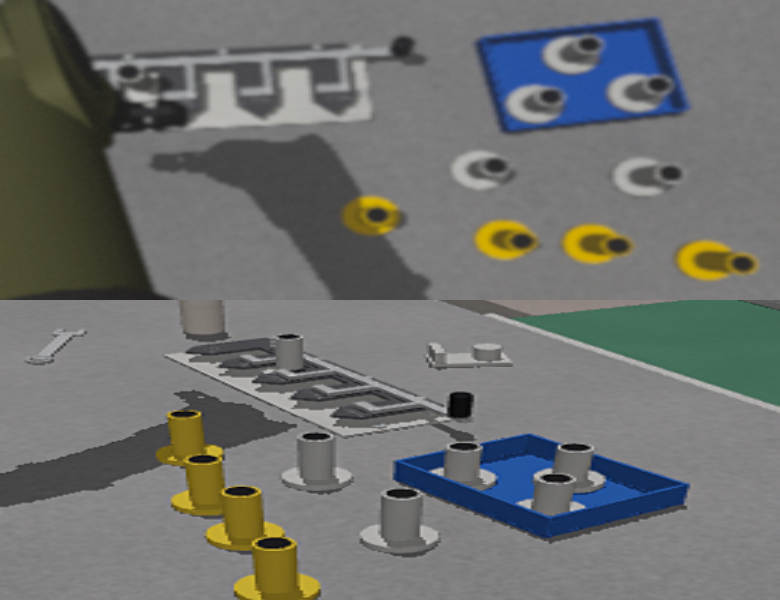

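Long A (now at about (385,232) in the top image) has been knocked toward +y. B is unchanged, and three shorts stand in the tub. I'll re-measure A, grasp it and insert it into slot 1.

```bash
cat >> h.py <<'E'
def insert(L,k,lift=.18):
    s=S[k]; L=np.r_[L[:2],0]
    ctrl.movep([L[0],L[1],.19],q()); lin(L+[0,0,.056]); print("at",st())
    ctrl.close_gripper(50); print("grip",st())
    if not .026<get_state()["width"]<.033: print("NO GRIP"); return
    lin(L+[0,0,.19],.3)
    p=s-EX*.112
    ctrl.movep([p[0],p[1],.19],q()); lin(p+[0,0,.064],.2)
    lin(s-EX*.045+[0,0,.064],.08); print("mouth",st())
    lin(s-EX*.004+[0,0,.064],.06); print("near",st())
    print(push(EX,.012,9,step=.001,v=.03)); print("home",st())
    t=np.array(get_state()["tcp_pos"]); lin([t[0],t[1],.0622],.03); print("low",st())
    ctrl.ungrasp(); t=np.array(get_state()["tcp_pos"]); lin([t[0],t[1],lift],.25); print("end",st())
E
python3 - <<'E'
from h import *
g=ray("top",(385,205+27),.1); print(g)
rs=[]
for n in("top","side"):
    C=cloud(n,vision.grab_frame(n)[1]); r=tops(C,g[:2],.1,r=.04); print(n,None if r is None else r.round(4)); rs.append(r)
L=(rs[0][:2]+rs[1][:2])/2
if np.hypot(*(rs[0][:2]-rs[1][:2]))<.006: insert(L,0)
E
```

```text
[ 0.44484957 -0.21370006  0.1       ]
top [ 4.420e-01 -2.138e-01  1.520e-02  4.426e-01 -2.134e-01  8.500e+01]
side [ 4.457e-01 -2.135e-01  1.630e-02  4.436e-01 -2.150e-01  7.800e+01]
at t=42.3 p=[ 0.4446 -0.2134  0.0566] F=[0.3 0.4 0.2] w=85.6 g=0
grip t=42.9 p=[ 0.4441 -0.2137  0.0564] F=[-0.5  0.7  5.5] w=28.9 g=49
mouth t=46.0 p=[ 0.5486 -0.0228  0.064 ] F=[ 0.   0.1 -2. ] w=28.7 g=49
near t=46.9 p=[ 0.5897 -0.0202  0.0638] F=[-0.7  1.1 -2.6] w=28.7 g=49
(0.012000000000000004, np.float64(10.549159545753408))
home t=49.9 p=[ 0.5982 -0.0195  0.0632] F=[-11.2   0.4   4.1] w=28.5 g=50
low t=50.1 p=[ 0.5976 -0.0194  0.0629] F=[-6.6  0.4  7.6] w=28.9 g=50
end t=51.4 p=[ 0.5982 -0.0194  0.1802] F=[-0.2  0.4 -0. ] w=85.3 g=0
```

Run:
```python
from h import *
ctrl.movep([S[3][0]-.03,S[3][1],.25],q())
def look(xy,z,r=.03):
    o=[]
    for n in("top","side"):
        C=cloud(n,vision.grab_frame(n)[1]); t=tops(C,xy,z,r=r); print(n,None if t is None else t.round(4)); o.append(t)
    return o
look(S[0][:2],.106)
rs=look((.43,-.3815),.1,.04)
L=(rs[0][:2]+rs[1][:2])/2
if np.hypot(*(rs[0][:2]-rs[1][:2]))<.006: insert(L,3)
ctrl.movep([.50,-.05,.3],q())
look(S[3][:2],.106); look(S[2][:2],.106); look(S[0][:2],.106)
im=cv2.imwrite("pics/side4.png",vision.grab_frame("side")[0]);cv2.imwrite("pics/top4.png",vision.grab_frame("top")[0])
a,b=cv2.imread("pics/top4.png"),cv2.imread("pics/side4.png")
cv2.imwrite("pics/c4.png",np.vstack([cv2.resize(a[150:230,220:430],(780,297)),cv2.resize(b[130:250,210:430],(780,300))]))
```

```text
top [ 5.924e-01 -2.160e-02  1.460e-02  5.923e-01 -2.130e-02  7.700e+01]
side [ 5.969e-01 -2.030e-02  1.860e-02  5.945e-01 -2.260e-02  5.500e+01]
top [ 4.307e-01 -3.817e-01  1.500e-02  4.302e-01 -3.807e-01  8.700e+01]
side [ 4.325e-01 -3.810e-01  1.700e-02  4.317e-01 -3.827e-01  1.130e+02]
at t=55.6 p=[ 0.4321 -0.3817  0.0568] F=[0.5 1.  1. ] w=85.4 g=0
grip t=56.1 p=[ 0.4318 -0.3814  0.0565] F=[-0.   0.7  5.2] w=28.9 g=49
mouth t=60.6 p=[0.5334 0.2167 0.0639] F=[-0.1 -0.7 -1.6] w=29.1 g=49
near t=61.5 p=[0.5745 0.2193 0.0638] F=[ 0.1 -0.6 -2. ] w=28.9 g=49
(0.011000000000000003, np.float64(9.917621205024945))
home t=64.2 p=[0.5823 0.22   0.0631] F=[-9.8 -0.6  2.9] w=28.9 g=50
low t=64.5 p=[0.5815 0.22   0.0627] F=[-6.8 -0.4  6.7] w=28.6 g=50
end t=65.7 p=[0.5822 0.2201 0.1803] F=[ 0.2  0.6 -0.5] w=85.4 g=0
top [5.773e-01 2.192e-01 1.560e-02 5.775e-01 2.180e-01 7.700e+01]
side [5.808e-01 2.168e-01 1.880e-02 5.795e-01 2.153e-01 3.900e+01]
top [5.830e-01 1.398e-01 1.510e-02 5.827e-01 1.398e-01 7.700e+01]
side [5.880e-01 1.374e-01 1.800e-02 5.850e-01 1.383e-01 4.400e+01]
top None
side [ 5.942e-01 -2.160e-02  1.810e-02  5.945e-01 -2.320e-02  5.400e+01]
```

View pics/c4.png

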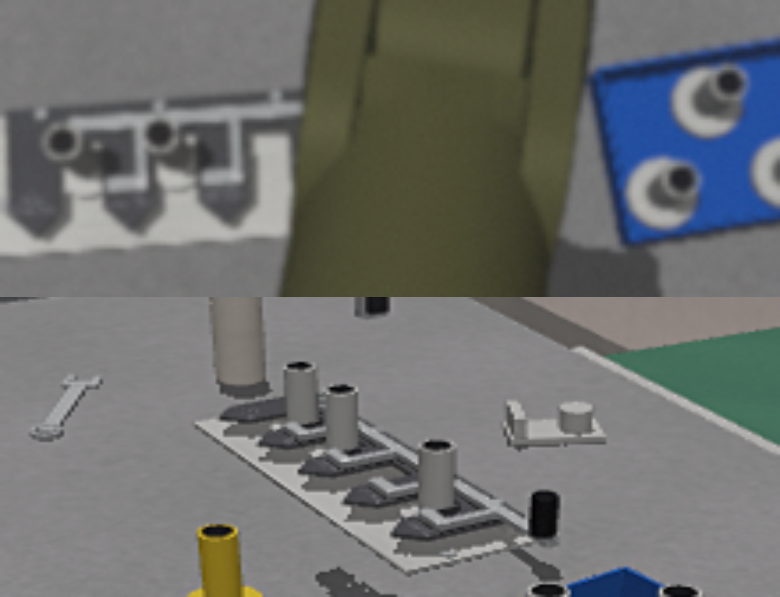

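Both longs read at the same tops as the shorts and long_in did, upright and home. Now I'll shut the keeper.

Run:
```python
from h import *
P=np.array([.629,-.130,0])
ctrl.movep([P[0],P[1],.19],q()); lin(P+[0,0,.055]); ctrl.close_gripper(60); print(st())
p0=np.array(get_state()["tcp_pos"])
lin(p0+EY*.028,.05); print(st())
print(push(EY,.020,22,step=.002,v=.04)); e=np.array(get_state()["tcp_pos"]); print(st(),(e-p0)@EY)
lin(e,.05); ctrl.ungrasp(); print(st()); e=np.array(get_state()["tcp_pos"])
lin([e[0],e[1],.19],.25); ctrl.movep([.42,.0,.35],q()); ctrl.movep([.3,.45,.3],q())
for n in("top","side"):
    im,d=vision.grab_frame(n); C=cloud(n,d); cv2.imwrite(f"pics/{n}5.png",im)
    for nm,xy,z in(("post",e[:2],.092),("s1",S[0][:2],.106),("s3",S[2][:2],.106),("s4",S[3][:2],.106)):
        r=tops(C,xy,z); print(n,nm,None if r is None else r.round(4))
a,b=cv2.imread("pics/top5.png"),cv2.imread("pics/side5.png")
cv2.imwrite("pics/c5.png",np.vstack([cv2.resize(a[150:230,220:430],(780,297)),cv2.resize(b[130:250,210:430],(780,300))]))
```

```text
t=69.5 p=[ 0.6291 -0.1299  0.0555] F=[-1.9  2.   5.6] w=20.9 g=58
t=70.2 p=[ 0.6272 -0.0999  0.0555] F=[-1.6  2.6  5.6] w=20.4 g=59
(0.01, np.float64(27.06152283208263))
t=71.5 p=[ 0.6272 -0.0999  0.0556] F=[  3.9 -24.1  -4.8] w=20.5 g=60 0.030105291998971113
t=72.5 p=[ 0.6273 -0.0998  0.0556] F=[ 0.6 -0.1  0.7] w=85.0 g=0
top post [ 6.266e-01 -1.021e-01  1.030e-02  6.261e-01 -1.022e-01  3.800e+01]
top s1 [ 5.926e-01 -2.130e-02  1.500e-02  5.923e-01 -2.150e-02  7.600e+01]
top s3 [5.834e-01 1.410e-01 1.520e-02 5.826e-01 1.403e-01 7.700e+01]
top s4 [5.778e-01 2.179e-01 1.530e-02 5.774e-01 2.176e-01 7.800e+01]
side post [ 6.289e-01 -1.027e-01  1.180e-02  6.275e-01 -1.043e-01  3.100e+01]
side s1 [ 5.962e-01 -2.050e-02  1.800e-02  5.944e-01 -2.260e-02  5.600e+01]
side s3 [5.870e-01 1.417e-01 1.740e-02 5.846e-01 1.386e-01 4.500e+01]
side s4 [5.816e-01 2.173e-01 1.880e-02 5.791e-01 2.149e-01 3.900e+01]
```

View pics/c5.png

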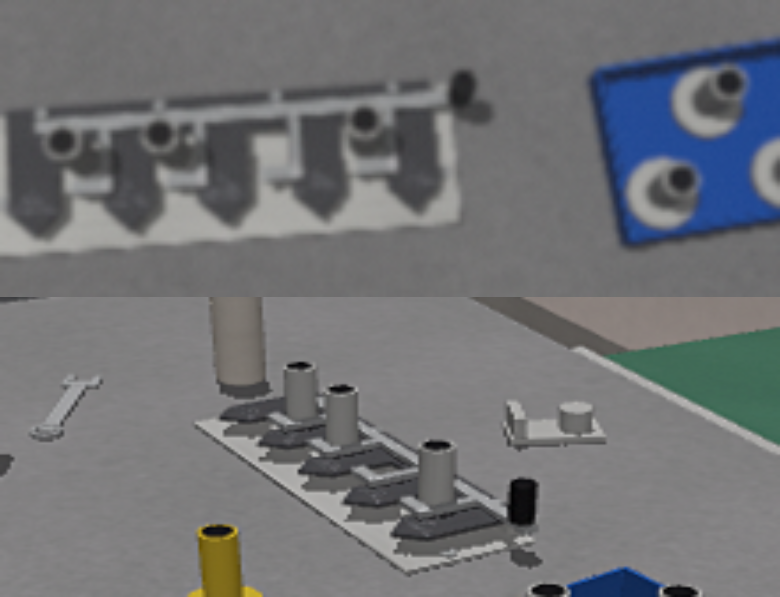

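The keeper travelled exactly 30.1 mm from stop to stop. Slots 1, 3 and 4 hold upright long sleeves behind the hooks, the shorts are in the tub, and the bystanders are untouched.

```bash
python3 -c "
from h import *
ctrl.pause(.5); print(ticket.close_job())"
```

```text
the job is handed in; nothing more can be done
None
```

The job is handed in: all three short sleeves are in the blue tub, both long sleeves from the bench are home in slots 1 and 4 beside the one left in slot 3 (slot 2 stays empty), and the keeper is fully shut.

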